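# Index the plate wheel and swing in the gauge

### The job

On the plate inspection fixture, slowly push the wheel round by its spokes with a fingertip until the long pointed spoke points straight at the fixed steel index wedge in front of the gauge post. Then, and only then, push the gauge arm with a fingertip all the way in over the plate until it meets its stop, leaving the wheel as set. Do not touch, shift or lift the plate on the wheel, leave the other ware where it stands, and finish clear of everything.

Things in the scene. Friction and masses are not known exactly. Their poses are not given: they have to be found in the camera images.
- rig: The whole fixture, fixed to the table: a dark steel bed 360 x 150 x 10 mm with a three-spoked wheel at one end and an upright gauge post (20 mm dia., top 126 mm above the table) at the other. Origin: on the table under the wheel's axis. Its x axis points from the wheel to the index wedge and the gauge post, y is 90 degrees counter-clockwise of that seen from above, z up. The bed runs from x = -95 to +265 mm.
- wheel_centre (a point): Point on the wheel's vertical axis at the spokes' mid height, 48 mm above the table. A head disc of 60 mm radius on top of the spokes carries the plate, beyond whose edge (90 mm radius) the spokes stick out. There each of the three carries an upright push tab, a plate 30 mm long (radius 110 to 140 mm, along the spoke), 8 mm thick, its top 85 mm above the table.
- pointer_tip (a point): Point of the long spoke, 174 mm from the wheel's axis, at the spokes' mid height; the last 23 mm form an arrowhead 23 mm wide. All three aluminium spokes are flat bars 12 mm wide and 16 mm high, from 40 to 56 mm above the table, free underneath outside the 55 mm radius pedestal foot (10 mm bed below). The other two spokes end square, 140 mm from the axis, 120 degrees to either side of the long one.
- wheel (a joint): Angle of the wheel: 0 (or one full turn) when the long spoke points straight at the index wedge, growing counter-clockwise seen from above; it can turn 355 degrees either way from 0. Stiff bearing, about 0.2 N m (1.6 N at the tabs), stays where it is left. It starts 0.8 to 2.1 rad clockwise of the wedge (negative values).
- index (a point): Inner point of the fixed steel index wedge, 183 mm from the wheel's axis, at the spokes' mid height; the wedge is 12 mm wide and reaches out to 211 mm and up to 56 mm above the table.
- gauge_pivot (a point): On the gauge post's axis, 235 mm from the wheel's axis, at the mid height of the gauge arm, 111 mm above the table.
- gauge_tip (a point): Point on the gauge arm's centre line near its free end, 150 mm from the pivot, 111 mm above the table. The arm is a level steel bar 12 mm wide and 12 mm high (105 to 117 mm above the table) with a flat round dial (42 mm dia.) on top of the free end, reaching to 130 mm, and a short feeler pin under it, reaching down to 95 mm.
- gauge_arm (a joint): Angle of the gauge arm: 0 is fully in against its stop, lying over the plate's rim and pointing from the post straight at the wheel's axis; grows (up to 1.8 rad) as it swings out to the rig's +y side, so that pushing it in is counter-clockwise about its pivot seen from above. Stiff pivot, about 0.08 N m (1 N at 80 mm), stays where it is left. It starts 0.6 to 1.15 rad out.
- plate: Loose glazed plate, 180 mm dia., 20 mm high, lying centred on the wheel and turning with it. Origin: centre of its underside, 62 mm above the table; its rim top is 82 mm above the table.
- mug: Bystander, loose, to be left alone: white mug 80 mm dia., 88 mm high, beside the gauge post. Origin: centre of its underside.
- dish: Bystander, loose, to be left alone: white dish 90 mm dia., 28 mm high, beside the wheel. Origin: centre of its underside.
- pot: Bystander, loose, to be left alone: lidded white pot 92 mm dia., 78 mm high. Origin: centre of its underside.
- bowl: Bystander, loose, to be left alone: blue bowl 130 mm dia., 60 mm high. Origin: centre of its underside.
- cup: Bystander, loose, to be left alone: green tumbler 74 mm dia., 100 mm high. Origin: centre of its underside.
- eraser: Bystander, loose, to be left alone: cork block 90 x 45 x 25 mm. Origin: centre of its underside.
There are look-alikes about, which are no part of the job. There is more than one size of the plate; the one meant has the size given above.

How it is judged:
By the outcome, as a careful person would: the job done as asked, in the order asked, and still so for the second after the job is handed in, with the robot touching nothing.
It also fails if it takes over 61 s, if anything falls off the work surface, if the arm or the gripper's body presses on something with over 40 N, if the wrist force passes 120 N, or if a joint passes its speed limit or range.

### The arm

A 6-joint arm with a two-finger parallel gripper is mounted at the origin on the work surface. World frame = base frame: x ahead of the robot, y to its left, z up, the work surface at z = 0. Lengths are in mm, angles in rad, forces in N, time in s.
With the tool pointing down it reaches from about 400 to 925 mm from the base axis. Payload 12.5 kg.
Tool frame: the origin (TCP) lies between the finger pads; the fingertips stand 14 mm ahead of it and the grasp point (between the pads) lies 5 mm behind it; x points along the fingers, y is the direction in which the jaws open and shut, and the axes are right-handed (so a half turn about x gives the same grasp; the last joint's range is limited). The gripper opens to 95 mm and grips with 3 to 60 N. Pads are 20 mm wide; open, the fingers measure 119 mm over their backs; the gripper's body (75 mm by 180 mm) begins 59 mm behind the grasp point.
Start: joints at [1.037, 0.491, 1.559, -0, 1.092, -0.106], TCP at [259.28, 568.702, 205.061] pointing down, gripper open.
Joint ranges: [-3.1, 3.1], [-0.84, 2.19], [0.05, 2.79], [-1.13, 4.28], [0.06, 2.93], [-2.69, 2.69]. Speed limits (rad/s): [2.22, 2.22, 2.79, 3.14, 3.14, 3.14].

### API

Orientations are given as [roll, pitch, yaw] about the fixed x, y, z axes, in that order (R = Rz(yaw) Ry(pitch) Rx(roll)).
In Python, from cell import env, cams gives the robot as it stands.
- The arm moves only by the tool carry_out, never from a script. Its arguments are lists of equal length, an entry for each row: "grip": the closure, from -1 (fully open) to 1 (shut); "linear": the shift along the tool's x, y, z scaled (see below), a list of three; "turn": the turn about the tool's x scaled (see below). In form: {"grip": [grip, ...], "linear": [[tx, ty, tz], ...], "turn": [turn, ...]}. A call has 1 to 5 rows; each row shifts and turns the commanded pose from where the row before left it, along the tool's axes as they then stand; what a row does not reach is not made up. The controller multiplies each number of a shift by 0.5 m and each number of a turn by 180 degrees. A row lasts 1/10 s, in which the tool goes at most 50 mm and 8.59 degrees, less where a joint would pass 70% of its speed; a pose out of reach is approached as far as the arm can. A call with a number of a shift or a turn outside -1 to 1 is refused whole. A call with a gripper value outside its range is refused whole. The fingers move at their own pace and stop on an object; the grip force is fixed at half the most. Time passes only in rows, so rows that do not move let the fingers close. It gives the time, the measured TCP pose, the force and the opening at its end, in the units of the state.
- env.state(): the state, without advancing time (a new reading comes with each control period).
- cams.read_camera(name): name is "side" or "top" or "wrist"; returns the picture (400x640x3 uint8, blue, green, red); there is no depth.
- cams.camera_info(name): a dict with "fx", "fy", "cx", "cy" (pixels), "view" (4x4, takes a point from world to camera coordinates). Camera axes: x right, y down, z forward; pixel columns grow to the right and rows downward; lengths in mm; the calibration is good to about 2 mm. A picture is of the moment at which its call begins: read the wrist's pose just before it. camera_info takes no time and is no camera call; for the wrist camera it gives the pose at the moment of the call.
- env.job_done(): hands the job in, once; it reports no verdict.
The state is a dict: "t": time; "joints": joint angles; "qvel": joint speeds; "tau": joint torques, N m; "eef_pos": TCP position; "tcp_rot": TCP orientation; "ft_force": force on the tool from outside, world axes, zero at the start; "moment": the same for the moment, N m; "opening": opening from 0.0 (shut) to 1.0 (fully open).
Only numpy, scipy, OpenCV 4.12 (cv2) and the standard library are available. Lean on these libraries where they do the work, as an engineer would, in place of code of your own. Each camera call takes 0.05 s, during which the arm holds its last target. There are 200 camera calls.

## Working session

There is one attempt and no reset: what is moved stays moved. The work goes in short steps, Python scripts to look and compute and a tool call to move; the robot and the scene stay as the last step left them, time stands still between calls to the robot, and variables do not carry over. Pictures are saved under pics/ and viewed, about 8 in all and at most 12, crops included, and the job is handed in when it is done.

Besides the shell and the picture viewer there is one more tool, called in YAML: its name, and indented under it one key for each argument. carry_out: Moves the arm, as the interface text tells. Shifts and turns lie within -1 to 1; 1 stands for 0.5 m of shift or 180 degrees of turn. Its arguments: {"type":"object","properties":{"grip":{"type":"array"},"linear":{"type":"array"},"turn":{"type":"array"}},"required":["grip","linear","turn"]}

```bash
mkdir -p pics; ls; python3 - <<'E'
from cell import env,cams
import cv2
s=env.state();print(s)
for n in ("top","side"):
    cv2.imwrite(f"pics/{n}0.png",cams.read_camera(n)); i=cams.camera_info(n);print(n,i)
E
```

```text
pics
{'t': 0.0, 'joints': array([ 1.03738901e+00,  4.91529172e-01,  1.55948042e+00, -1.21804679e-05,
        1.09168993e+00, -1.05635585e-01]), 'qvel': array([-1.32633142e-03,  2.25049677e-04, -1.43735075e-03, -4.82320475e-05,
       -1.67501079e-03, -1.75889901e-04]), 'tau': array([ 1.29396176e-05, -6.12652731e+01, -2.58181858e+01,  6.93122554e-02,
        4.81949584e-02, -1.28670167e-04]), 'eef_pos': array([259.14295865, 568.44949929, 204.46996728]), 'tcp_rot': array([-1.66667244,  1.5696894 , -2.09443855]), 'ft_force': array([-0.73279938,  0.3297295 ,  0.39673232]), 'moment': array([-0.00127382,  0.02352553, -0.01955818]), 'opening': 1.0003078702719566}
top {'fx': 473.06787553219215, 'fy': 473.06787553219215, 'cx': 326.75513322411564, 'cy': 198.62122899727785, 'view': array([[-5.02516429e-03, -9.99984929e-01, -2.21114454e-03,
        -4.64415267e+00],
       [-9.86713324e-01,  5.31753104e-03, -1.62383930e-01,
         5.25078776e+02],
       [ 1.62393241e-01,  1.36575985e-03, -9.86725175e-01,
         1.63554410e+03],
       [ 0.00000000e+00,  0.00000000e+00,  0.00000000e+00,
         1.00000000e+00]])}
side {'fx': 368.0478464254241, 'fy': 368.0478464254241, 'cx': 318.6406114011562, 'cy': 201.110832584017, 'view': array([[ 9.86982807e-01, -1.59842139e-01,  1.77603305e-02,
        -5.21138920e+02],
       [-7.03773776e-02, -5.28559250e-01, -8.45974080e-01,
         9.66919425e+01],
       [ 1.44609693e-01,  8.33711947e-01, -5.32928163e-01,
         1.25005818e+03],
       [ 0.00000000e+00,  0.00000000e+00,  0.00000000e+00,
         1.00000000e+00]])}
```

View pics/top0.png

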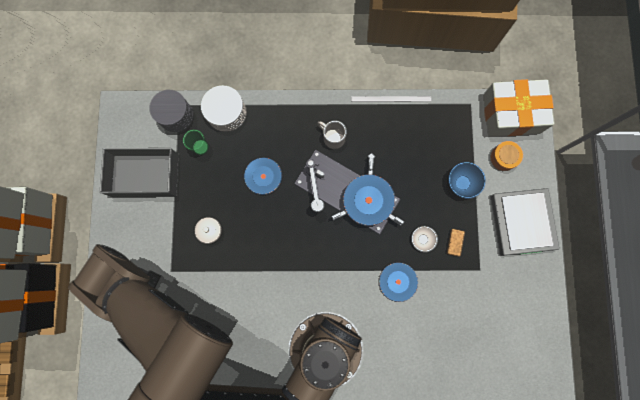

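View pics/side0.png

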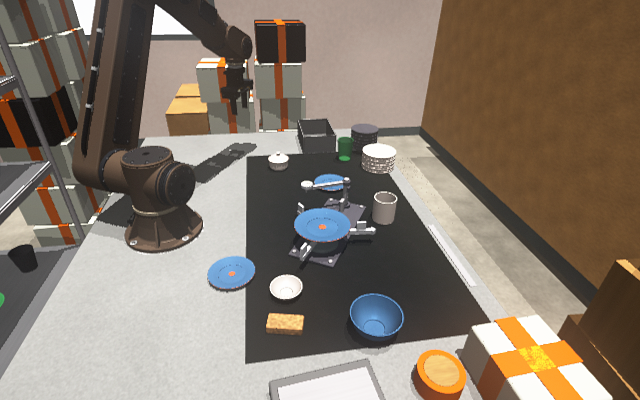

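The fixture is at top (369,200), with its plate on the wheel. The look-alike plates lie loose at (263,176) and (398,282). The gauge post is near (311,165) and the dial at (317,205). Next, a close crop.

```bash
python3 - <<'E'
import cv2
a=cv2.imread("pics/top0.png")[120:245,285:445]
cv2.imwrite("pics/c1.png",cv2.resize(a,None,fx=5,fy=4.8,interpolation=cv2.INTER_CUBIC) if 0 else cv2.resize(a,None,fx=4.8,fy=4.8,interpolation=cv2.INTER_CUBIC))
E
cat > h.py <<'E'
import numpy as np
from cell import env,cams
def ray(n,u,v,z,i=None):
    i=i or cams.camera_info(n);V=i["view"];R=V[:3,:3];t=V[:3,3]
    o=-R.T@t;d=R.T@np.array([(u-i["cx"])/i["fx"],(v-i["cy"])/i["fy"],1.])
    return o+d*(z-o[2])/d[2]
def proj(n,p,i=None):
    i=i or cams.camera_info(n);c=i["view"][:3,:3]@np.array(p,float)+i["view"][:3,3]
    return np.array([i["fx"]*c[0]/c[2]+i["cx"],i["fy"]*c[1]/c[2]+i["cy"]])
E
```

```text
(no output)
```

View pics/c1.png

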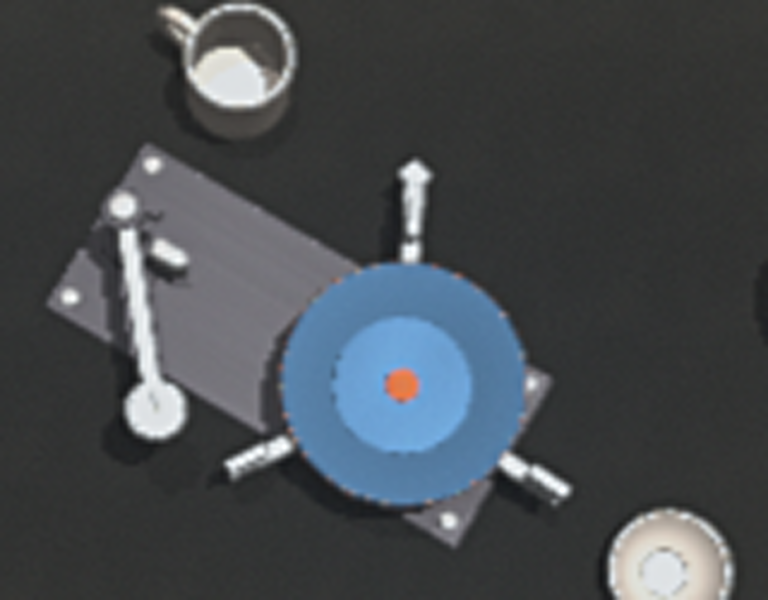

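The long pointed spoke ends at crop (415,160), i.e. image (371.5,153.3). Post top is at (310.4,162.9), wedge near (320,173) and dial at (317.3,205). The square spokes end near (333,218) and (403,222).

```bash
python3 - <<'E'
from h import *
f=lambda x,y,z:ray("top",285+x/4.8-.4,120+y/4.8-.4,z)
C=f(403,383,75);P=f(122,206,126);T=f(415,160,56);D=f(155,408,130);A=f(230,470,70);B=f(567,490,70)
W0=f(155,242,56);W1=f(186,264,56)
for n,p in dict(C=C,P=P,T=T,D=D,A=A,B=B,W0=W0,W1=W1).items(): print(n,p.round(1),'r',np.linalg.norm((p-C)[:2]).round(1),'ang',np.degrees(np.arctan2(*(p-C)[1::-1])).round(1))
d=D-P;print('arm',np.linalg.norm(d[:2]),np.degrees(np.arctan2(d[1],d[0])),'P-C',(P-C))
for x,y in((152,165),(70,297),(532,383),(449,521)): print('bolt',f(x,y,12).round(1))
print('mug',f(240,55,88),'dish',f(670,570,28))
print(ray("side",322,227,66).round(1), proj("side",C), proj("side",P))
E
```

```text
C [ 516.3 -152.8   75. ] r 0.0 ang 0.0
P [636.6  49.  126. ] r 234.9 ang 59.2
T [ 687.6 -166.7   56. ] r 171.9 ang -4.6
D [490.6  25.7 130. ] r 180.3 ang 98.2
A [454.1 -27.1  70. ] r 140.3 ang 116.3
B [ 438.3 -269.9   70. ] r 140.7 ang -123.7
W0 [626.2  27.2  56. ] r 210.8 ang 58.6
W1 [609.4   4.3  56. ] r 182.6 ang 59.3
arm 147.85115675928796 -170.92571952921745 P-C [120.2999432  201.79420147  51.        ]
bolt [696.5  30.3  12. ]
bolt [593.9  92.6  12. ]
bolt [ 526.  -255.4   12. ]
bolt [ 422.1 -190.6   12. ]
mug [759.47872976 -36.38244718  88.        ] dish [ 383.53903643 -350.51732375   28.        ]
[ 513.9 -146.4   66. ] [323.14411345 225.80884471] [347.04404039 178.56471828]
```

```bash
cat >> h.py <<'E'
from scipy.spatial.transform import Rotation as Ro
C=np.array([516.3,-152.8]);YAW=59.2
def now():
    s=env.state();R=Ro.from_euler('xyz',s['tcp_rot']).as_matrix();return s,s['eef_pos'],R
def rel(p):  # radius / rig-angle of world xy
    d=np.asarray(p)[:2]-C;return np.hypot(*d),np.degrees(np.arctan2(d[1],d[0]))
def pt(spoke,r,off): # off = ccw of the spoke line
    a=np.radians(spoke);return C+r*np.array([np.cos(a),np.sin(a)])+off*np.array([-np.sin(a),np.cos(a)])
def step(target,R,p): # tool-axis shift in units
    return (R.T@(np.asarray(target)-p))/500
E
python3 - <<'E'
from h import *
s,p,R=now();print(R.round(3))
t=np.r_[pt(-4.6,126,-40),205];print(t,step(t,R,p))
for nm,k in(('y',1),('z',2)): print(nm,'axis dir deg',np.degrees(np.arctan2(R[1,k],R[0,k])))
E
```

```text
[[-0.001  0.415  0.91 ]
 [-0.001  0.91  -0.415]
 [-1.    -0.001 -0.   ]]
[ 638.68618171 -202.7762196   205.        ] [ 3.22213470e-06 -1.08861939e+00  1.33060083e+00]
y axis dir deg 65.48942113846743
z axis dir deg -24.510585525843148
```

carry_out:
  grip: [1,1,1,1,1]
  linear:
    - [0,-0.06,0.073]
    - [0,-0.06,0.073]
    - [0,-0.06,0.073]
    - [0,-0.06,0.073]
    - [0,-0.06,0.073]
  turn: [0,0,0,0,0]

```text
t: 0.6
eef_pos: [363.4, 354.8, 204.9]
tcp_rot: [-2.143, 1.571, -2.57]
ft_force: [1.0, 0.3, -0.1]
opening: 0.636
```

carry_out:
  grip: [1,1,1,1,1]
  linear:
    - [0,-0.06,0.073]
    - [0,-0.06,0.073]
    - [0,-0.06,0.073]
    - [0,-0.06,0.073]
    - [0,-0.06,0.073]
  turn: [0,0,0,0,0]

```text
t: 1.1
eef_pos: [467.4, 142.4, 205.0]
tcp_rot: [2.409, 1.571, 1.981]
ft_force: [1.4, 1.3, 0.4]
opening: 0.214
```

carry_out:
  grip: [1,1,1,1,1]
  linear:
    - [0,-0.06,0.073]
    - [0,-0.06,0.073]
    - [0,-0.06,0.073]
    - [0,-0.06,0.073]
    - [0,-0.06,0.073]
  turn: [0,0,0,0,0]

```text
t: 1.6
eef_pos: [571.2, -69.9, 204.8]
tcp_rot: [2.905, 1.57, 2.477]
ft_force: [0.7, 0.4, 0.7]
opening: 0.006
```

carry_out:
  grip: [1,1,1,1,1]
  linear:
    - [0,-0.06,0.073]
    - [0,-0.06,0.073]
    - [0,-0.06,0.073]
    - [0,0,0]
    - [0,0,0]
  turn: [0,0,0,0.043,0.043]

```text
t: 2.1
eef_pos: [633.0, -196.7, 203.9]
tcp_rot: [-2.903, 1.569, 2.675]
ft_force: [0.2, 0.9, -0.4]
opening: 0.003
```

carry_out:
  grip: [1,1,1,1,1]
  linear:
    - [0,0,0]
    - [0,0,0]
    - [0,0,0]
    - [0,0,0]
    - [0,0,0]
  turn: [0.043,0.043,0.043,0.043,0.043]

```text
t: 2.6
eef_pos: [632.9, -195.2, 204.6]
tcp_rot: [-2.281, 1.57, 2.623]
ft_force: [-0.3, 0.5, -0.3]
opening: 0.001
```

carry_out:
  grip: [1,1,1]
  linear:
    - [0,0,0]
    - [0,0,0]
    - [0,0,0]
  turn: [0.043,0.043,0]

```text
t: 2.9
eef_pos: [632.9, -195.1, 204.6]
tcp_rot: [-2.107, 1.57, 2.531]
ft_force: [0.3, -0.6, -0.5]
opening: 0.005
```

```bash
python3 - <<'E'
from h import *
import cv2
s,p,R=now();i=cams.camera_info("wrist");cv2.imwrite("pics/w1.png",cams.read_camera("wrist"))
np.save("w1.npy",i,allow_pickle=True)
print(s['t'],s['joints'].round(2),p,s['opening'],s['ft_force'])
for nm,k in(('y',1),('z',2)): print(nm,np.degrees(np.arctan2(R[1,k],R[0,k])))
t=np.r_[pt(-4.6,126,-35),80];print(t,step(t,R,p))
print(np.linalg.inv(i['view'])[:3].round(2))
E
```

```text
2.9 [-0.4   0.55  1.46  0.    1.14 -0.32] [ 632.93893682 -195.13551046  204.64870411] 0.005243284510389705 [ 0.3141931  -0.62252213 -0.50234851]
y -4.286277189492092
z -94.28628786138637
[ 639.08717633 -197.79232521   80.        ] [0.24928881 0.01279885 0.00446264]
[[ 1.0000e+00 -7.0000e-02 -2.0000e-02  6.3943e+02]
 [-7.0000e-02 -9.5000e-01 -2.9000e-01 -1.1224e+02]
 [-0.0000e+00  2.9000e-01 -9.6000e-01  3.8493e+02]]
```

View pics/w1.png

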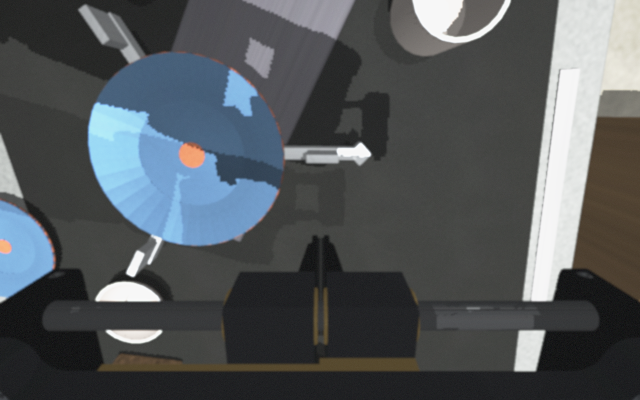

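The wrist view shows the long spoke's tip at (371,154), its tab at (307–338,153), the plate dot at (192,155) and the mug well clear at the top. I'll cross-check these against the top camera.

```bash
python3 - <<'E'
from h import *
i=np.load("w1.npy",allow_pickle=True).item()
for n,u,v,z in(('tip',372,154,56),('dot',192,155,66),('tabtop',322,151,85)):
    q=ray("wrist",u,v,z,i);print(n,q.round(1),rel(q))
E
```

```text
tip [ 687.  -167.2   56. ] (np.float64(171.30458875960522), np.float64(-4.807706099490206))
dot [ 511.6 -153.5   66. ] (np.float64(4.73248982590154), np.float64(-171.54488266612105))
tabtop [ 637.6 -156.2   85. ] (np.float64(121.37025939226997), np.float64(-1.6107942078102404))
```

carry_out:
  grip: [1,1,1,1,1]
  linear:
    - [0.08,0.012,0.004]
    - [0.08,0,0]
    - [0.06,0,0]
    - [0.03,0,0]
    - [0,0,0]
  turn: [0,0,0,0,0]

```text
t: 3.45
eef_pos: [638.2, -197.4, 78.2]
tcp_rot: [-1.921, 1.567, 2.72]
ft_force: [0.3, -0.2, -0.2]
opening: 0.007
```

carry_out:
  grip: [1,1,1,1,1]
  linear:
    - [0,0,-0.012]
    - [0,0,-0.012]
    - [0,0,-0.01]
    - [0,0,-0.004]
    - [0,0,-0.004]
  turn: [0,0,0,0,0]

```text
t: 3.95
eef_pos: [640.6, -176.3, 80.7]
tcp_rot: [1.358, 1.57, -0.285]
ft_force: [0.2, -0.1, 0.3]
opening: 0.005
```

carry_out:
  grip: [1,1,1,1,1]
  linear:
    - [0,0.0008,-0.0088]
    - [0,0.0008,-0.0088]
    - [0,0.0008,-0.0088]
    - [0,0.0008,-0.0088]
    - [0,0.0008,-0.0088]
  turn: [-0.0111,-0.0111,-0.0111,-0.0111,-0.0111]

```text
t: 4.45
eef_pos: [642.5, -154.3, 80.0]
tcp_rot: [3.085, 1.571, 1.619]
ft_force: [-0.1, -0.1, -0.3]
opening: 0.004
```

carry_out:
  grip: [1,1,1,1,1]
  linear:
    - [0,0.0008,-0.0088]
    - [0,0.0008,-0.0088]
    - [0,0.0008,-0.0088]
    - [0,0.0008,-0.0088]
    - [0,0.0008,-0.0088]
  turn: [-0.0111,-0.0111,-0.0111,-0.0111,-0.0111]

```text
t: 4.95
eef_pos: [640.6, -132.4, 80.0]
tcp_rot: [2.339, 1.571, 1.047]
ft_force: [-0.1, 0.2, -0.5]
opening: 0.004
```

```bash
python3 - <<'E'
from h import *
import cv2
s,p,R=now();a=np.degrees(np.arctan2(R[1,1],R[0,1]))
e=np.array([np.cos(np.radians(a)),np.sin(np.radians(a))]);d=p[:2]-C
print(s['t'],p,'yaw y',a,'r along',d@e,'off',d@[-e[1],e[0]],s['ft_force'])
I=cams.read_camera("top");cv2.imwrite("pics/t2.png",cv2.resize(I[120:245,285:445],None,fx=4.8,fy=4.8,interpolation=cv2.INTER_CUBIC))
E
```

```text
4.95 [ 640.6411856  -132.36051285   80.03368121] yaw y 15.976239041470912 r along 125.16435961767655 off -14.573474255032941 [-0.08058997  0.19863019 -0.47174806]
```

View pics/t2.png

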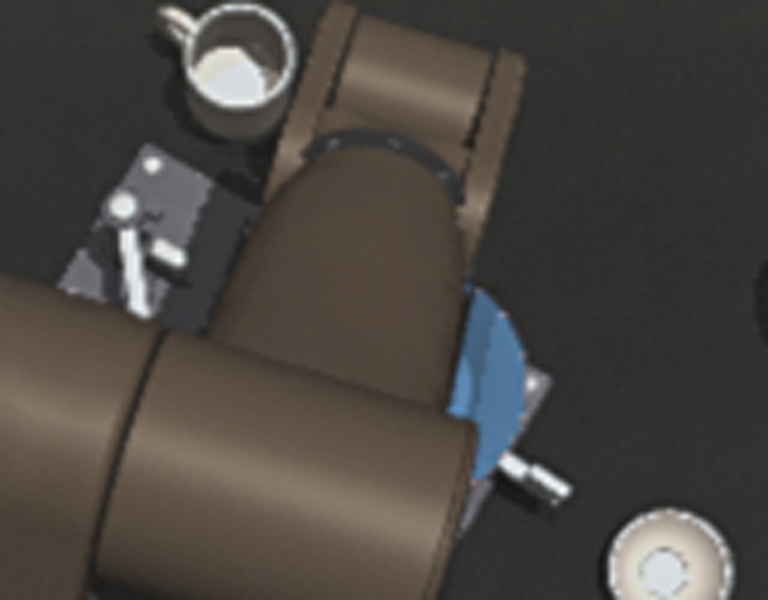

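Spoke B at crop (567,490) hasn't moved, and no force was felt. I'll look with the wrist camera.

```bash
python3 - <<'E'
from h import *
import cv2
s,p,R=now();i=cams.camera_info("wrist");I=cams.read_camera("wrist");cv2.imwrite("pics/w2.png",I);np.save("w2.npy",i,allow_pickle=True)
S=cams.read_camera("side");cv2.imwrite("pics/s2.png",cv2.resize(S[160:280,260:400],None,fx=5,fy=5,interpolation=cv2.INTER_CUBIC))
print(p,[proj("wrist",[*pt(-4.6,r,0),85],i).round() for r in(110,140)],proj("wrist",p-[0,0,14],i))
E
```

```text
[ 640.53262299 -131.75900543   80.03372425] [array([283., 287.]), array([329., 302.])] [319.9139397  236.82040756]
```

View pics/w2.png

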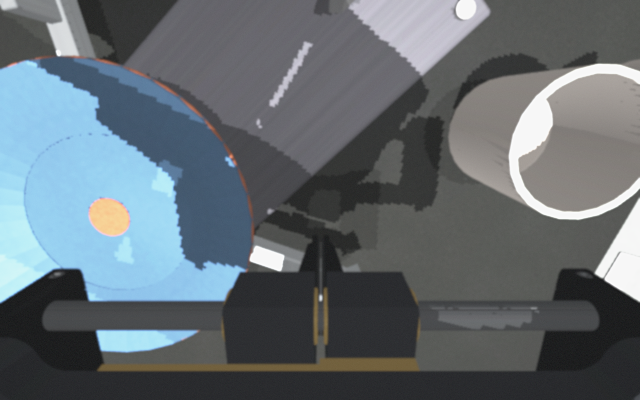

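```bash
python3 - <<'E'
from h import *
import cv2
i=np.load("w2.npy",allow_pickle=True).item()
for n,u,v,z in(('tab in',252,252,85),('tab mid',268,258,85),('dot',109,217,66),('A top',70,50,56)):
    q=ray("wrist",u,v,z,i);print(n,q.round(1),rel(q))
for a in(-4.6,15,17): print(a,[proj("wrist",[*pt(a,r,0),z],i).round() for r,z in((100,56),(110,85),(140,85),(174,56))])
for a in(115.4,135):print(a,[proj("wrist",[*pt(a,r,0),z],i).round() for r,z in((100,56),(110,85),(140,85))])
for a in(-124.6,-105):print(a,[((proj("top",[*pt(a,r,0),z])-[285,120])*4.8).round() for r,z in((100,56),(110,85),(140,85))])
I=cv2.imread("pics/w2.png");S=cv2.imread("pics/s2.png")
w=cv2.resize(I[190:310,200:400],None,fx=4,fy=4,interpolation=cv2.INTER_CUBIC)
cv2.imwrite("pics/w2c.png",w)
E
```

```text
tab in [ 602.9 -144.1   85. ] (np.float64(87.05443603678782), np.float64(5.7115233426594685))
tab mid [ 612.8 -145.3   85. ] (np.float64(96.76992960583327), np.float64(4.440984158453644))
dot [ 510.3 -155.5   66. ] (np.float64(6.575797652128028), np.float64(-156.08420039437533))
A top [473.7 -65.1  56. ] (np.float64(97.49347586354166), np.float64(115.91273355149514))
-4.6 [array([274., 260.]), array([283., 287.]), array([329., 302.]), array([373., 293.])]
15 [array([281., 213.]), array([293., 230.]), array([346., 231.]), array([394., 215.])]
17 [array([281., 208.]), array([293., 224.]), array([346., 223.]), array([395., 207.])]
115.4 [array([70., 45.]), array([17., 12.]), array([-12., -62.])]
135 [array([18., 66.]), array([-49.,  41.]), array([-100.,  -22.])]
-124.6 [array([513., 462.]), array([531., 464.]), array([566., 488.])]
-105 [array([532., 419.]), array([551., 417.]), array([592., 428.])]
```

View pics/s2.png

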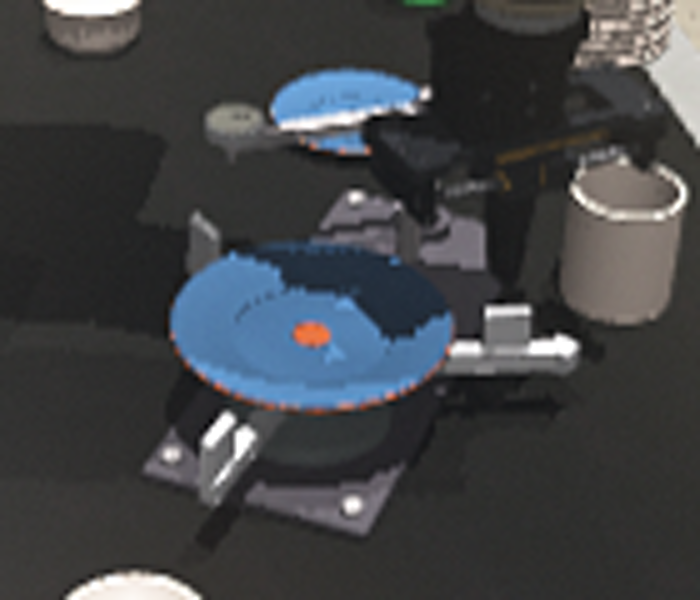

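```bash
python3 - <<'E'
from h import *
s,p,R=now();g=lambda q:((proj("side",q)-[260,160])*5).round()
print('tip',g(p-[0,0,14]),'grasp+59',g(p+[0,0,64]),'tcp',g(p))
for a in(-4.6,-2,0): print(a,[g([*pt(a,r,0),z]) for r,z in((110,85),(140,85),(174,48))])
print(s['tcp_rot'],R.round(3),s['joints'],s['t'])
E
```

```text
tip [498. 307.] grasp+59 [508. 205.] tcp [500. 289.]
-4.6 [array([490., 310.]), array([537., 309.]), array([584., 354.])]
-2 [array([488., 306.]), array([535., 303.]), array([581., 347.])]
0 [array([487., 302.]), array([533., 299.]), array([578., 341.])]
[2.23582066 1.57076599 0.94159425] [[ 0.     0.962  0.273]
 [ 0.     0.273 -0.962]
 [-1.     0.    -0.   ]] [-3.04767287e-01  6.66654739e-01  1.59925421e+00  3.74437678e-05
  8.75674032e-01 -5.81361192e-01] 5.1
```

View pics/w2c.png

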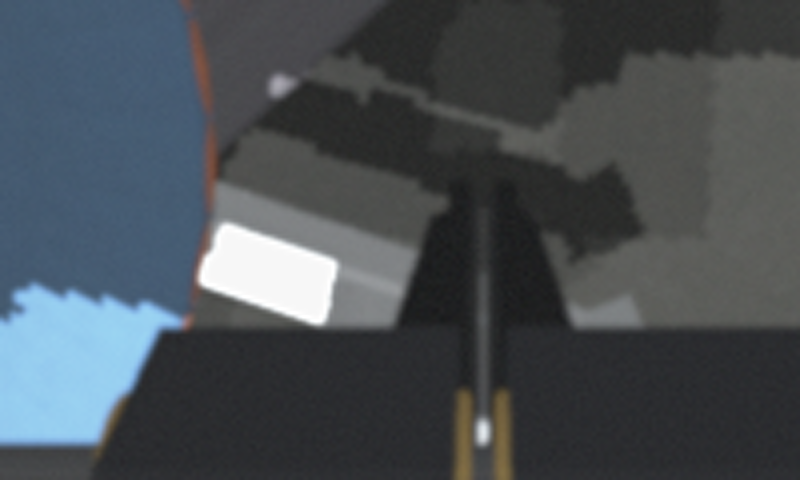

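The side view suggests the finger (tip expected at crop (498,307)) is past the still-unmoved tab, so the true tip height is in doubt. I'll raise it, then check the tip against a side-image difference.

carry_out:
  grip: [1,1,1]
  linear:
    - [-0.06,0,0]
    - [-0.06,0,0]
    - [0,0,0]
  turn: [0,0,0]

```text
t: 5.4
eef_pos: [642.3, -133.4, 144.0]
tcp_rot: [1.0, 1.565, -0.295]
ft_force: [-0.0, -0.3, 0.2]
opening: 0.004
```

```bash
python3 - <<'E'
from h import *
import cv2
s,p,R=now();S=cams.read_camera("side");cv2.imwrite("pics/s3f.png",S)
c=cv2.resize(S[150:240,290:410],None,fx=6,fy=6,interpolation=cv2.INTER_CUBIC)
c=np.clip(c.astype(float)*1.8+20,0,255).astype('uint8')
q=((proj("side",p-[0,0,14])-[290,150])*6);print(p,s['ft_force'],q,(proj("side",p+[0,0,64])-[290,150])*6)
cv2.imwrite("pics/s3.png",c)
E
```

```text
[ 642.33534461 -133.38036862  143.95920453] [-0.00686381 -0.33970438  0.17690785] [431.07195904 329.54287943] [443.41439407 200.39428017]
```

View pics/s3.png

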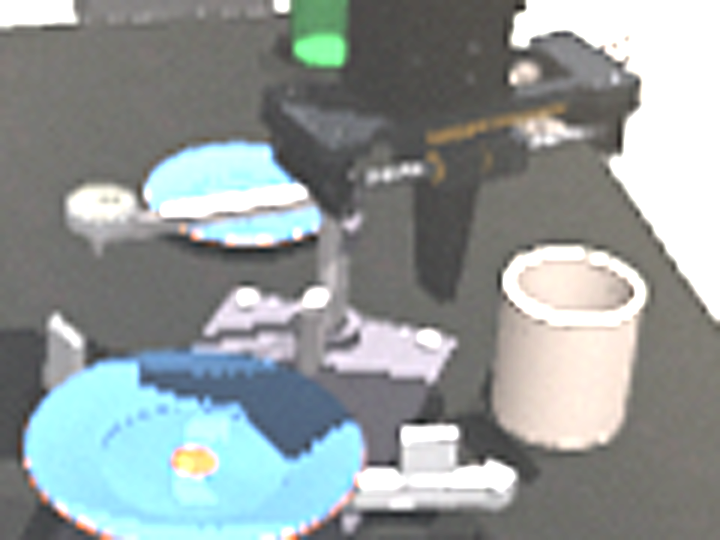

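The side view shows the shut fingertip at (440,298) instead of the expected (431,330). The shut fingers therefore end about 19 mm higher than stated, roughly 5 mm above the TCP, so the finger passed just over the tab. I'll go back and work at TCP z = 67, which puts the tip near 72 and the body at about 131.

```bash
python3 - <<'E'
from h import *
s,p,R=now();t=np.r_[pt(-4.6,126,-32),144];print(step(t,R,p),np.degrees(np.arctan2(R[1,1],R[0,1])))
E
```

```text
[-0.00423377 -0.03768784  0.1175608 ] 15.782982957918376
```

carry_out:
  grip: [1,1,1,1,1]
  linear:
    - [0,-0.019,0.0588]
    - [0,-0.019,0.0588]
    - [0,0,0]
    - [0,0,0]
    - [0,0,0]
  turn: [0,0,0.038,0.038,0.038]

```text
t: 5.95
eef_pos: [637.9, -194.8, 138.6]
tcp_rot: [-1.925, 1.569, 2.699]
ft_force: [0.1, 0.9, 0.2]
opening: 0.003
```

carry_out:
  grip: [1,1,1,1]
  linear:
    - [0.06,0,0]
    - [0.06,0,0]
    - [0.034,0,0]
    - [0,0,0]
  turn: [0,0,0,0]

```text
t: 6.35
eef_pos: [636.7, -193.9, 59.4]
tcp_rot: [-1.892, 1.565, 2.738]
ft_force: [-0.1, 0.3, 0.5]
opening: 0.007
```

```bash
cat > st.py <<'E'
from h import *
s,p,R=now();a=np.degrees(np.arctan2(R[1,1],R[0,1]))
e=np.array([np.cos(np.radians(a)),np.sin(np.radians(a))]);d=p[:2]-C
print(s['t'],p.round(1),'yaw y',a.round(1),'r along',(d@e).round(1),'off',(d@[-e[1],e[0]]).round(1),s['ft_force'].round(2),s['moment'].round(3))
E
python3 st.py
```

```text
6.35 [ 636.7 -193.9   59.4] yaw y -4.7 r along 123.4 off -31.1 [-0.15  0.33  0.47] [-0.097  0.117  0.001]
```

carry_out:
  grip: [1,1,1,1,1]
  linear:
    - [-0.006,0,0]
    - [0,0,-0.01]
    - [0,0,-0.01]
    - [0,0,-0.008]
    - [0,0,0]
  turn: [0,0,0,0,0]

```text
t: 6.85
eef_pos: [639.8, -179.8, 66.5]
tcp_rot: [1.503, 1.57, -0.15]
ft_force: [-0.2, 0.2, 1.1]
opening: 0.003
```

carry_out:
  grip: [1,1,1,1,1]
  linear:
    - [0,0,-0.004]
    - [0,0,-0.004]
    - [0,0.0008,-0.0088]
    - [0,0.0008,-0.0088]
    - [0,0.0008,-0.0088]
  turn: [0,0,-0.0111,-0.0111,-0.0111]

```text
t: 7.35
eef_pos: [641.9, -163.1, 66.1]
tcp_rot: [1.382, 1.571, -0.163]
ft_force: [-0.1, -1.6, 1.4]
opening: 0.003
```

```bash
python3 st.py
```

```text
7.35 [ 641.9 -163.1   66.1] yaw y 1.5 r along 125.3 off -13.5 [-0.06 -1.65  1.4 ] [-0.392 -0.025  0.071]
```

Contact: −1.6 N, which matches the stated drag. I'll continue along the arc.

carry_out:
  grip: [1,1,1,1,1]
  linear:
    - [0,0.0008,-0.0088]
    - [0,0.0008,-0.0088]
    - [0,0.0008,-0.0088]
    - [0,0.0008,-0.0088]
    - [0,0.0008,-0.0088]
  turn: [-0.0111,-0.0111,-0.0111,-0.0111,-0.0111]

```text
t: 7.85
eef_pos: [641.8, -140.9, 66.0]
tcp_rot: [1.544, 1.57, 0.173]
ft_force: [1.6, -1.0, 1.1]
opening: 0.007
```

carry_out:
  grip: [1,1,1,1,1]
  linear:
    - [0,0.0008,-0.0088]
    - [0,0.0008,-0.0088]
    - [0,0.0008,-0.0088]
    - [0,0.0008,-0.0088]
    - [0,0.0008,-0.0088]
  turn: [-0.0111,-0.0111,-0.0111,-0.0111,-0.0111]

```text
t: 8.35
eef_pos: [637.8, -119.2, 66.0]
tcp_rot: [1.972, 1.571, 0.775]
ft_force: [1.3, -0.5, 0.1]
opening: 0.004
```

carry_out:
  grip: [1,1,1,1,1]
  linear:
    - [0,0.0008,-0.0088]
    - [0,0.0008,-0.0088]
    - [0,0.0008,-0.0088]
    - [0,0.0008,-0.0088]
    - [0,0.0008,-0.0088]
  turn: [-0.0111,-0.0111,-0.0111,-0.0111,-0.0111]

```text
t: 8.85
eef_pos: [630.1, -98.5, 66.0]
tcp_rot: [1.967, 1.571, 0.945]
ft_force: [1.8, -0.4, -0.5]
opening: 0.005
```

```bash
python3 st.py; python3 - <<'E'
from h import *
import cv2
cv2.imwrite("pics/s4f.png",cams.read_camera("side"))
i=cams.camera_info("wrist");np.save("w4.npy",i,allow_pickle=True);cv2.imwrite("pics/w4.png",cams.read_camera("wrist"))
E
```

```text
8.85 [630.1 -98.5  66. ] yaw y 31.4 r along 125.4 off -13.0 [ 1.78 -0.38 -0.55] [-0.166 -0.404  0.007]
```

```bash
cat > prof.py <<'E'
from h import *
import cv2,sys
def prof(img,cam,info=None,rs=np.arange(114,137,2),z=85):
    th=np.arange(-180,180,1.0);out=[]
    g=img.astype(np.float32); g=g.min(axis=2)
    for a in th:
        m=np.array([proj(cam,[*pt(a,r,0),z],info) for r in rs],np.float32)
        out.append(cv2.remap(g,m[:,:1].copy(),m[:,1:].copy(),cv2.INTER_LINEAR).mean())
    return th,np.array(out)
def show(n,*k,**kw):
    th,o=prof(*k,**kw);pk=[(int(t),int(v)) for t,v,l,r in zip(th[1:-1],o[1:-1],o[:-2],o[2:]) if v>=l and v>r and v>95]
    for t,v in pk:
        w=(abs(th-t)<=5);x=np.clip(o[w]-o[w].min(),0,None);print(n,t,v,'centroid',((x*th[w]).sum()/x.sum()).round(2))
if __name__=="__main__":
    show("top0",cv2.imread("pics/top0.png"),"top")
    show("side0",cv2.imread("pics/side0.png"),"side")
    show("side4",cv2.imread("pics/s4f.png"),"side")
    show("w1",cv2.imread("pics/w1.png"),"wrist",np.load("w1.npy",allow_pickle=True).item())
    show("w4",cv2.imread("pics/w4.png"),"wrist",np.load("w4.npy",allow_pickle=True).item())
    T=cams.read_camera("top");cv2.imwrite("pics/t4f.png",T);show("top4",T,"top")
E
python3 prof.py
```

```text
Traceback (most recent call last):
  File "prof.py", line 15, in <module>
    show("top0",cv2.imread("pics/top0.png"),"top")
    ~~~~^^^^^^^^^^^^^^^^^^^^^^^^^^^^^^^^^^^^^^^^^^
  File "prof.py", line 11, in show
    th,o=prof(*k,**kw);pk=[(int(t),int(v)) for t,v,l,r in zip(th[1:-1],o[1:-1],o[:-2],o[2:]) if v>=l and v>r and v>95]
         ~~~~^^^^^^^^^
  File "prof.py", line 7, in prof
    m=np.array([proj(cam,[*pt(a,r,0),z],info) for r in rs],np.float32)
                ~~~~^^^^^^^^^^^^^^^^^^^^^^^^^
  File "h.py", line 8, in proj
    i=i or cams.camera_info(n);c=i["view"][:3,:3]@np.array(p,float)+i["view"][:3,3]
           ~~~~~~~~~~~~~~~~^^^
ValueError: time passes only in moves, steps and waits
```

```bash
sed -i 's/    th=np.arange(-180/    info=info or cams.camera_info(cam);th=np.arange(-180/' prof.py; python3 prof.py
```

```text
top0 -126 226 centroid -125.87
top0 -5 217 centroid -4.3
top0 36 116 centroid 37.08
top0 43 116 centroid 44.84
top0 49 117 centroid 48.61
top0 58 118 centroid 59.03
top0 70 117 centroid 70.74
top0 72 117 centroid 72.27
top0 77 117 centroid 75.99
top0 84 116 centroid 83.26
top0 90 116 centroid 92.24
top0 96 118 centroid 94.9
top0 116 228 centroid 116.44
side0 -127 253 centroid -126.22
side0 -120 224 centroid -120.33
side0 -30 120 centroid -28.39
side0 -23 182 centroid -22.27
side0 -4 233 centroid -4.23
side0 16 122 centroid 17.13
side0 19 122 centroid 19.14
side0 28 121 centroid 26.91
side0 35 119 centroid 33.94
side0 68 113 centroid 69.81
side0 74 118 centroid 72.8
side0 117 247 centroid 116.97
side4 -95 218 centroid -93.1
side4 -90 252 centroid -91.38
side4 68 105 centroid 69.71
side4 73 110 centroid 72.1
side4 152 214 centroid 152.5
side4 160 111 centroid 158.1
side4 171 138 centroid 170.75
w1 -126 246 centroid -125.76
w1 -121 113 centroid -124.18
w1 -4 192 centroid -3.57
w1 -1 163 centroid -3.21
w1 44 103 centroid 45.64
w1 46 103 centroid 46.54
w1 50 95 centroid 48.53
w1 109 111 centroid 110.64
w1 116 171 centroid 115.38
w4 34 161 centroid 35.06
w4 39 146 centroid 37.52
w4 59 96 centroid 60.62
w4 66 104 centroid 67.72
w4 70 107 centroid 71.31
w4 73 107 centroid 73.6
w4 77 107 centroid 77.81
w4 81 107 centroid 79.84
top4 -89 216 centroid -89.32
top4 -9 96 centroid -7.86
top4 130 102 centroid 129.55
```

The wheel is turning. The tabs have moved about +36°, which agrees with the tool yaw of 31°, and the target is 59.2°.

carry_out:
  grip: [1,1,1,1,1]
  linear:
    - [0,0.0008,-0.0088]
    - [0,0.0008,-0.0088]
    - [0,0.0008,-0.0088]
    - [0,0.0008,-0.0088]
    - [0,0.0008,-0.0088]
  turn: [-0.0111,-0.0111,-0.0111,-0.0111,-0.0111]

```text
t: 9.5
eef_pos: [619.0, -79.4, 66.0]
tcp_rot: [2.047, 1.571, 1.199]
ft_force: [2.6, -0.5, -1.0]
opening: 0.005
```

carry_out:
  grip: [1,1,1,1,1]
  linear:
    - [0,0.0008,-0.0088]
    - [0,0.0008,-0.0088]
    - [0,0.0008,-0.0088]
    - [0,0.0008,-0.0088]
    - [0,0.0008,-0.0088]
  turn: [-0.0111,-0.0111,-0.0111,-0.0111,-0.0111]

```text
t: 10.0
eef_pos: [605.0, -62.4, 66.1]
tcp_rot: [1.008, 1.57, 0.335]
ft_force: [1.8, -0.2, -0.0]
opening: 0.006
```

carry_out:
  grip: [1,1,1,1]
  linear:
    - [0,0.0008,-0.0088]
    - [0,0.0004,-0.0044]
    - [0,0,0]
    - [0,0,0]
  turn: [-0.0111,-0.0056,0,0]

```text
t: 10.4
eef_pos: [600.0, -58.3, 66.0]
tcp_rot: [-2.852, 1.57, 2.807]
ft_force: [-0.0, 0.8, 0.1]
opening: 0.006
```

```bash
python3 st.py; python3 - <<'E'
from prof import *
I=cams.read_camera("top");cv2.imwrite("pics/t5f.png",I);show("top5",I,"top")
I=cams.read_camera("side");cv2.imwrite("pics/s5f.png",I);show("side5",I,"side")
i=cams.camera_info("wrist");np.save("w5.npy",i,allow_pickle=True);I=cams.read_camera("wrist");cv2.imwrite("pics/w5.png",I)
print(proj("wrist",[*pt(59.2,183,0),48],i),proj("wrist",[*pt(55,174,0),48],i))
E
```

```text
10.4 [600.  -58.3  66. ] yaw y 54.2 r along 125.6 off -12.7 [-0.03  0.84  0.15] [-0.013  0.069 -0.021]
top5 -66 213 centroid -67.02
top5 161 102 centroid 159.46
top5 174 221 centroid 173.9
side5 -178 115 centroid -177.28
side5 -167 173 centroid -167.13
side5 -160 118 centroid -161.56
side5 -78 241 centroid -77.98
side5 -67 252 centroid -67.47
side5 16 116 centroid 17.13
side5 21 115 centroid 19.98
side5 174 239 centroid 174.18
[411.20248092 191.50194709] [396.3615586  212.04693715]
```

carry_out:
  grip: [1,1,1,1,1]
  linear:
    - [0,0.0004,-0.0044]
    - [0,0.0004,-0.0044]
    - [0,0.0004,-0.0044]
    - [0,0.0004,-0.0044]
    - [0,0,0]
  turn: [-0.0056,-0.0056,-0.0056,-0.0056,0]

```text
t: 11.05
eef_pos: [593.0, -52.5, 66.0]
tcp_rot: [-3.009, 1.57, 2.722]
ft_force: [-0.3, -0.3, 0.0]
opening: 0.004
```

```bash
python3 st.py; python3 - <<'E'
from prof import *
I=cams.read_camera("top");show("top6",I,"top")
I=cams.read_camera("side");show("side6",I,"side")
i=cams.camera_info("wrist");np.save("w6.npy",i,allow_pickle=True);I=cams.read_camera("wrist");cv2.imwrite("pics/w6.png",I)
u,v=proj("wrist",[*pt(59.2,178,0),52],i);print(u,v);u,v=int(u),int(v)
x0,y0=max(0,u-75),max(0,v-55);print(x0,y0)
cv2.imwrite("pics/w6c.png",cv2.resize(I[y0:y0+110,x0:x0+150],None,fx=5,fy=5,interpolation=cv2.INTER_CUBIC))
E
```

```text
11.05 [593.  -52.5  66. ] yaw y 58.3 r along 125.7 off -12.7 [-0.3  -0.29  0.01] [-0.032 -0.014 -0.021]
top6 -62 216 centroid -62.99
top6 159 96 centroid 157.54
top6 178 208 centroid 177.02
side6 -175 110 centroid -178.11
side6 -163 210 centroid -163.25
side6 -75 238 centroid -75.07
side6 -63 248 centroid -63.51
side6 16 116 centroid 17.07
side6 29 114 centroid 27.74
side6 178 236 centroid 177.05
404.2112627071949 213.50718900348727
329 158
```

View pics/w6c.png

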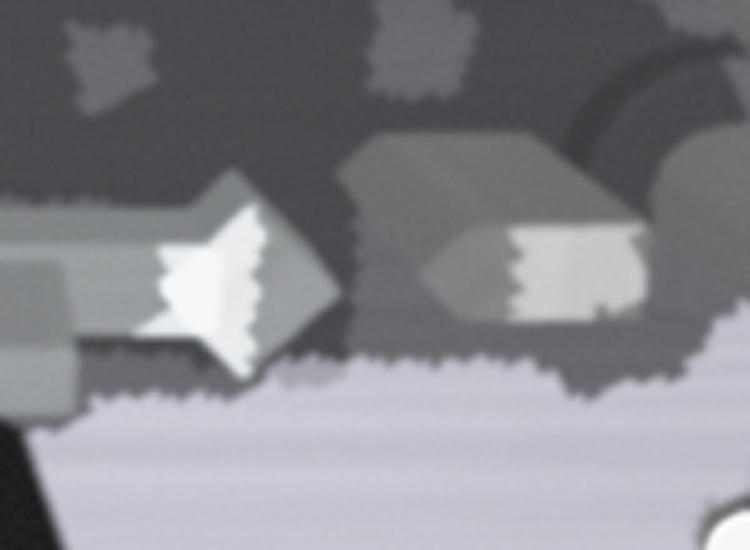

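The pointer tip (crop 340,292) is about 18 px below the wedge axis (v ≈ 274), which is 2.3 mm or 0.76° short. A fine push follows.

carry_out:
  grip: [1,1,1,1]
  linear:
    - [0,0.0001,-0.0017]
    - [0,0.0001,-0.0017]
    - [0,0,0]
    - [0,0,0]
  turn: [-0.002,-0.002,0,0]

```text
t: 11.6
eef_pos: [592.0, -51.8, 66.0]
tcp_rot: [1.141, 1.571, 0.6]
ft_force: [1.9, -0.3, -0.4]
opening: 0.001
```

```bash
python3 st.py; python3 - <<'E'
from prof import *
i=cams.camera_info("wrist");I=cams.read_camera("wrist");cv2.imwrite("pics/w7.png",I);np.save("w7.npy",i,allow_pickle=True)
J=cv2.imread("pics/w6.png")
# patch tracking: pointer head and wedge, between w6 and w7
g0,g1=[cv2.cvtColor(x,cv2.COLOR_BGR2GRAY) for x in(J,I)]
pts=np.array([[329+340/5,158+292/5],[329+245/5,158+376/5],[329+235/5,158+172/5],[329+470/5,158+227/5],[329+468/5,158+320/5],[329+422/5,158+273/5]],np.float32)
q,st,er=cv2.calcOpticalFlowPyrLK(g0,g1,pts[:,None],None,winSize=(11,11))
print(((q[:,0]-[329,158])*5).round(1),st.ravel(),er.ravel())
E
```

```text
11.6 [592.  -51.8  66. ] yaw y 59.0 r along 125.6 off -12.9 [ 1.91 -0.28 -0.42] [-0.066 -0.205 -0.005]
[[340.  294.4]
 [245.4 377.3]
 [235.5 174.9]
 [469.7 244.1]
 [460.7 330.9]
 [421.5 288.6]] [1 1 1 1 1 1] [2.3688016  9.510073   1.2564566  0.7466426  3.8243802  0.48166323]
```

carry_out:
  grip: [1,1,1]
  linear:
    - [0,0,-0.001]
    - [0,0,0]
    - [0,0,0]
  turn: [-0.001,0,0]

```text
t: 11.95
eef_pos: [591.6, -51.5, 66.0]
tcp_rot: [0.876, 1.571, 0.338]
ft_force: [1.6, 0.5, -0.4]
opening: 0.001
```

carry_out:
  grip: [1,1,1,1,1]
  linear:
    - [0,0,0.01]
    - [0,0,0.03]
    - [0,0,0.04]
    - [0,0,0]
    - [0,0,0]
  turn: [0,0,0,0,0]

```text
t: 12.45
eef_pos: [625.4, -72.0, 65.6]
tcp_rot: [-2.929, 1.57, 2.816]
ft_force: [-0.1, 0.2, -0.4]
opening: 0.003
```

```bash
python3 st.py; python3 - <<'E'
from prof import *
i=cams.camera_info("wrist");I=cams.read_camera("wrist");cv2.imwrite("pics/w8.png",I);np.save("w8.npy",i,allow_pickle=True)
u,v=proj("wrist",[*pt(59.2,178,0),52],i);u,v=int(u),int(v);x0,y0=max(0,u-75),max(0,v-55);print(x0,y0)
cv2.imwrite("pics/w8c.png",cv2.resize(I[y0:y0+110,x0:x0+150],None,fx=5,fy=5,interpolation=cv2.INTER_CUBIC))
E
```

```text
12.45 [625.4 -72.   65.6] yaw y 59.2 r along 125.3 off -52.2 [-0.07  0.16 -0.44] [-0.041  0.012 -0.012]
334 99
```

View pics/w8c.png

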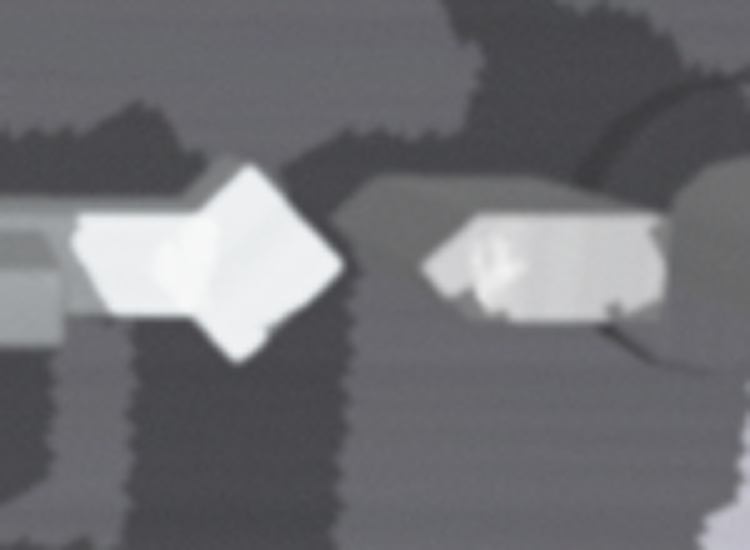

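The last look puts the pointer tip at v=265 against the wedge point at 267, about 0.25 mm or 0.1°, so the wheel is set. Next is the gauge arm: raise, traverse, turn, and descend behind it with TCP z ≈ 98 and the tip near 103.

carry_out:
  grip: [1,1,1,1,1]
  linear:
    - [-0.08,0,0]
    - [-0.09,0,0]
    - [-0.09,0,0]
    - [0,0.035,-0.081]
    - [0,0.035,-0.081]
  turn: [0,0,0,0,0]

```text
t: 13.0
eef_pos: [573.2, 0.1, 197.1]
tcp_rot: [0.51, 1.569, -0.029]
ft_force: [0.4, 0.1, -0.2]
opening: 0.003
```

carry_out:
  grip: [1,1,1,1,1]
  linear:
    - [0,0.035,-0.081]
    - [0,0.035,-0.081]
    - [0,0,0]
    - [0,0,0]
    - [0,0,0]
  turn: [0,0,0.0465,0.0465,0.0465]

```text
t: 13.5
eef_pos: [521.6, 71.8, 196.2]
tcp_rot: [-2.44, 1.571, 2.862]
ft_force: [-0.3, 0.5, 0.3]
opening: 0.007
```

carry_out:
  grip: [1,1,1,1,1]
  linear:
    - [0,0,0]
    - [0,0,0]
    - [0,0,0]
    - [0,0,0]
    - [0,0,0]
  turn: [0.0465,0.0465,0.0465,0,0]

```text
t: 14.0
eef_pos: [522.1, 71.3, 196.0]
tcp_rot: [-2.042, 1.571, 2.831]
ft_force: [-0.1, 0.1, -0.3]
opening: 0.002
```

```bash
cat > ga.py <<'E'
from h import *
P=np.array([636.6,49.05])
s,p,R=now();a=np.degrees(np.arctan2(R[1,1],R[0,1]))
e=-np.array([np.cos(np.radians(a)),np.sin(np.radians(a))]);d=p[:2]-P
print(s['t'],p.round(1),'arm dir of tool',(a+180).round(1),'s',(d@e).round(1),'off',(d@[-e[1],e[0]]).round(1),s['ft_force'].round(2),s['moment'].round(3))
E
python3 ga.py; python3 - <<'E'
from h import *
import cv2
i=cams.camera_info("wrist");I=cams.read_camera("wrist");cv2.imwrite("pics/w9.png",I)
# dial predicted
P=np.array([636.6,49.05])
for a in(185,189.1,193): print(a,[proj("wrist",[*(P+s*np.array([np.cos(np.radians(a)),np.sin(np.radians(a))])),z],i).round(1) for s,z in((0,126),(80,117),(150,130))])
g=I.min(axis=2);print(i['view'].round(2).tolist())
E
```

```text
14.0 [522.1  71.3 196. ] arm dir of tool 189.2 s 109.4 off -40.3 [-0.08  0.05 -0.32] [-0.094  0.045 -0.019]
185 [array([451. , 254.9]), array([354.6, 243.9]), array([270.5, 244.8])]
189.1 [array([451. , 254.9]), array([354.1, 250. ]), array([270.6, 256.7])]
193 [array([451. , 254.9]), array([354.1, 255.8]), array([271.5, 267.8])]
[[0.99, 0.16, 0.0, -527.13], [0.15, -0.94, 0.29, -43.6], [0.05, -0.29, -0.96, 380.07], [0.0, 0.0, 0.0, 1.0]]
```

carry_out:
  grip: [1,1,1,1]
  linear:
    - [0.08,0,0]
    - [0.08,0,0]
    - [0.036,0,0]
    - [0,0,0]
  turn: [0,0,0,0]

```text
t: 14.45
eef_pos: [521.3, 71.1, 95.9]
tcp_rot: [-1.734, 1.566, 3.137]
ft_force: [0.3, 0.3, 0.6]
opening: 0.004
```

carry_out:
  grip: [1,1,1,1,1]
  linear:
    - [0,0,0.012]
    - [0,0,0.012]
    - [0,0,0.01]
    - [0,0,0.008]
    - [0,0,0.008]
  turn: [0,0,0,0,0]

```text
t: 14.95
eef_pos: [526.8, 46.0, 98.6]
tcp_rot: [1.575, 1.57, 0.161]
ft_force: [-0.1, 0.9, 0.6]
opening: 0.01
```

```bash
python3 ga.py
```

```text
14.95 [526.8  46.   98.6] arm dir of tool 188.9 s 109.0 off -14.0 [-0.06  0.89  0.6 ] [0.079 0.075 0.066]
```

Contact with about 0.9 N. I'll sweep it in along the arc.

carry_out:
  grip: [1,1,1,1,1]
  linear:
    - [0,-0.0011,0.0096]
    - [0,-0.0011,0.0096]
    - [0,-0.0011,0.0096]
    - [0,-0.0011,0.0096]
    - [0,-0.0011,0.0096]
  turn: [-0.0139,-0.0139,-0.0139,-0.0139,-0.0139]

```text
t: 15.45
eef_pos: [529.9, 22.2, 98.3]
tcp_rot: [1.438, 1.57, 0.244]
ft_force: [0.2, 1.3, 0.5]
opening: 0.006
```

carry_out:
  grip: [1,1,1,1,1]
  linear:
    - [0,-0.0011,0.0096]
    - [0,-0.0011,0.0096]
    - [0,-0.0011,0.0096]
    - [0,-0.0011,0.0096]
    - [0,-0.0011,0.0096]
  turn: [-0.0139,-0.0139,-0.0139,-0.0139,-0.0139]

```text
t: 15.95
eef_pos: [538.0, -0.5, 98.2]
tcp_rot: [1.454, 1.57, 0.478]
ft_force: [-0.1, 1.0, 0.4]
opening: 0.002
```

carry_out:
  grip: [1,1,1,1,1]
  linear:
    - [0,-0.0011,0.0096]
    - [0,-0.0011,0.0096]
    - [0,-0.0011,0.0096]
    - [0,-0.0011,0.0096]
    - [0,-0.0011,0.0096]
  turn: [-0.0139,-0.0139,-0.0139,-0.0139,-0.0139]

```text
t: 16.45
eef_pos: [550.9, -20.8, 98.2]
tcp_rot: [1.846, 1.571, 1.088]
ft_force: [-0.5, 0.1, -0.0]
opening: 0.003
```

```bash
python3 ga.py
```

```text
16.45 [550.9 -20.8  98.2] arm dir of tool 226.6 s 109.6 off -14.3 [-0.51  0.12 -0.04] [ 0.183  0.045 -0.023]
```

carry_out:
  grip: [1,1,1,1,1]
  linear:
    - [0,-0.0011,0.0096]
    - [0,-0.0011,0.0096]
    - [0,-0.0011,0.0096]
    - [0,-0.0011,0.0096]
    - [0,-0.0004,0.0038]
  turn: [-0.0139,-0.0139,-0.0139,-0.0139,-0.0056]

```text
t: 16.95
eef_pos: [563.3, -34.5, 98.0]
tcp_rot: [-3.046, 1.564, 2.671]
ft_force: [-14.4, 15.1, 12.7]
opening: 0.003
```

carry_out:
  grip: [1,1]
  linear:
    - [0,-0.0004,0.0038]
    - [0,0,0]
  turn: [-0.0056,0]

```text
t: 17.15
eef_pos: [563.2, -34.6, 98.0]
tcp_rot: [-3.015, 1.561, 2.719]
ft_force: [-17.0, 15.3, 13.5]
opening: 0.001
```

```bash
python3 ga.py
```

```text
17.15 [563.2 -34.6  98. ] arm dir of tool 238.5 s 109.7 off -18.9 [-16.98  15.28  13.45] [2.82  3.051 0.021]
```

The force rose to 23 N directly against the push, so the arm is on its stop. I'll back off, lift clear and verify.

carry_out:
  grip: [1,1,1,1,1]
  linear:
    - [0,0,-0.01]
    - [0,0,-0.02]
    - [0,0,-0.04]
    - [0,0,-0.04]
    - [0,0,0]
  turn: [0,0,0,0,0]

```text
t: 17.65
eef_pos: [518.4, -7.3, 98.1]
tcp_rot: [-2.807, 1.57, 2.928]
ft_force: [-0.2, 0.3, -0.7]
opening: 0.005
```

carry_out:
  grip: [1,1,1,1,1]
  linear:
    - [-0.09,0,0]
    - [-0.09,0,0]
    - [-0.09,0,0]
    - [0,0,-0.09]
    - [0,0,-0.09]
  turn: [0,0,0,0,0]

```text
t: 18.15
eef_pos: [443.7, 38.7, 234.1]
tcp_rot: [0.493, 1.567, -0.058]
ft_force: [0.4, -0.0, -0.1]
opening: -0.0
```

carry_out:
  grip: [1,1,1,1,1]
  linear:
    - [0,0,-0.09]
    - [0,0,-0.09]
    - [0,0,-0.09]
    - [0,0,-0.09]
    - [0,0,0]
  turn: [0,0,0,0,0]

```text
t: 18.65
eef_pos: [286.8, 134.1, 233.3]
tcp_rot: [1.345, 1.57, 0.798]
ft_force: [-0.4, -0.0, 0.0]
opening: 0.007
```

```bash
python3 ga.py; python3 - <<'E'
from prof import *
T=cams.read_camera("top");cv2.imwrite("pics/tAf.png",T);show("top",T,"top")
S=cams.read_camera("side");cv2.imwrite("pics/sAf.png",S);show("side",S,"side")
cv2.imwrite("pics/tA.png",cv2.resize(T[120:245,285:445],None,fx=4.8,fy=4.8,interpolation=cv2.INTER_CUBIC))
E
```

```text
18.65 [286.8 134.1 233.3] arm dir of tool 238.7 s 109.2 off -343.0 [-0.41 -0.03  0.01] [-0.023  0.028  0.061]
top -62 219 centroid -62.34
top 37 112 centroid 37.91
top 44 112 centroid 45.4
top 48 112 centroid 49.25
top 57 223 centroid 56.33
top 87 112 centroid 88.17
top 96 114 centroid 94.9
side -175 119 centroid -178.4
side -163 207 centroid -162.64
side -75 245 centroid -74.49
side -63 250 centroid -62.9
side 16 126 centroid 17.11
side 24 124 centroid 22.42
side 29 123 centroid 27.25
side 35 122 centroid 33.95
side 54 209 centroid 53.56
side 60 158 centroid 59.39
side 65 123 centroid 65.03
side 70 141 centroid 69.06
side 178 240 centroid 177.29
```

View pics/tA.png

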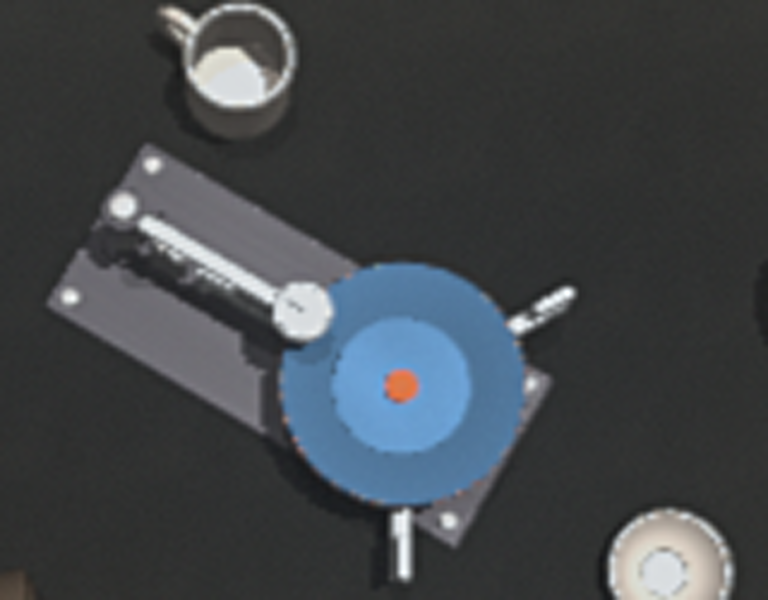

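```bash
python3 - <<'E'
from h import *
import cv2
V=cams.camera_info("top");f=lambda x,y,z:ray("top",285+x/4.8-.4,120+y/4.8-.4,z,V)
T=cv2.imread("pics/tAf.png").min(axis=2);n=cv2.resize(T[120:245,285:445],None,fx=4.8,fy=4.8,interpolation=cv2.INTER_CUBIC)
cv2.imwrite("/tmp/x.png",n)
def blob(x0,x1,y0,y1,t=150):
    m=(n[y0:y1,x0:x1]>t);y,x=np.nonzero(m);return x.mean()+x0,y.mean()+y0
d=blob(278,332,280,342);p=blob(108,136,192,220);print(d,p)
D=f(*d,130);P=f(*p,126);v=D-P;print(D,P,np.hypot(*v[:2]),np.degrees(np.arctan2(v[1],v[0]))%360)
P2=np.array([636.6,49.05])
w=D[:2]-P2;print(np.degrees(np.arctan2(w[1],w[0]))%360)
s,p,R=now();print(s['ft_force'],s['joints'],np.abs(s['qvel']).max())
E
```

```text
(np.float64(303.38693467336685), np.float64(309.59644375724776)) (np.float64(122.84543761638733), np.float64(205.46927374301677))
[560.04859431 -78.85951019 130.        ] [636.951656    48.40929128 126.        ] 148.69912147224622 238.8572368458709
239.10028262426545
[0.77094893 0.93331746 0.73651929] [ 2.22554292e-01 -3.71382134e-03  2.17687522e+00 -1.67835369e-04
  9.66112814e-01 -8.00421696e-01] 0.0334779429875729
```

The arm points to 239.0°, against 239.2° for fully in. The wheel tabs sit at the set angle and the plate dot is unmoved. Handing in.

```bash
python3 -c "
from cell import env
print(env.job_done(), env.state()['t'])"
```

```text
the job is handed in; nothing more can be done
the job is handed in; nothing more can be done
```

The wheel is set on the index wedge, the gauge arm is fully in against its stop, and the job is handed in at about 19 s of the 61 s allowed.

- **First try missed:** My first push at the wheel tab passed just over it without touching. The shut fingertips end about 19 mm higher than the stated figure suggests, so I lowered the hand and repeated the push.
- **Wheel:** I pushed it about 64° counter-clockwise by the long spoke's tab, with three small corrections at the end. In the close wrist view the pointer lay within about 0.25 mm (0.1°) of the wedge's axis.
- **Gauge arm:** I then pushed it in until it met its stop, where the force rose to about 27 N in total (about 23 N level). Afterwards the arm lay at 239.0°, against 239.2° when fully in.
- **Final checks:** The wheel's tabs still agreed with the set angle to about 0.3°, from the top and side cameras. The plate's centre, the mug and the dish looked unmoved in the last top view. The pot, bowl, cup and eraser were outside that crop, and the robot never went near them. The robot stands clear at z ≈ 233 mm with no contact force.
- **Disagreement:** Before the last corrections the coarse top and side tab readings put the wheel about 1.4° behind the close wrist view. I set the wheel by the wrist view.

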